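# Load and close the sole press

### The job

On the workshop bench, the speckled sole board is only part-way into the sole press. With the hinged platen still up, push the board fully home against the end stop, then swing the platen all the way down shut over it and leave it so. Do not disturb the other things on the bench.

Things in the scene. Friction and masses are not known exactly. Their poses are not given: they have to be found in the camera images.
- press: Sole press, screwed to the bench. Origin: on the bench under the middle of its bed; x across, y from the loading end (-y) to the hinge end (+y), z up. Base 200 x 240 x 14 mm, y -108 to 132. Steel bed 170 x 170 mm, top at z 45, with two side guides along y: inner faces x -64 and 64, tops z 53. Hinge lugs at x -87 and 87, y 105, tops z 78.
- stop (a point): Foot of the face of the end stop, a bar across the bed's +y end: press (0, 75, 45) mm, bar top z 59. Axes as the press. The board is home when its leading end touches this face.
- hinge (a point): Middle of the platen's hinge axis, which lies along x: press (0, 105, 66) mm. Axes as the press.
- platen (a joint): Opening angle of the hinged platen (rad): 0 shut (level, hard stop), 1.57 upright, limit 1.9 leaning back. Starts standing at 1.35 to 1.75. Stiff hinge (1.1 N m friction, platen 0.6 kg): it stays where it is left and takes 2 to 8 N near its free end to swing shut. Rubber pad below it clears a home board by 1 mm.
- platen_top (a point): Point on the outer face (top when shut, away from the bed when upright) of the aluminium platen, mid-width, 200 mm from the hinge axis. z is the face's outward normal, y points to the hinge. Face 13 mm off the hinge axis, 156 mm wide, ends 216 mm from the axis; two ribs 2.5 x 12 mm run along it 50 mm either side of the middle.
- handle (a point): Middle of a round black bar, 12 mm thick, 110 mm long along x, beyond the platen's free end, 247 mm from the hinge axis, level with the plate. Axes as platen_top. Between it and the plate a lip hangs to z 35 when shut, passing 8 mm outside a home board: a board left farther out blocks the platen at about 0.1 rad.
- board: Stiff speckled cream-and-orange sole board lying on the bed between the guides, 120 (x) x 170 (y) x 15 mm, 0.18 to 0.35 kg. Origin: centre of its underside; axes near those of the press (4 mm play to each guide). Starts 30 to 60 mm out towards -y. When home its -y end still overhangs the bed by 10 mm, so fingertips can push that end from outside.
- board_end (a point): Middle of the lower edge of the board's leading (+y) end: board (0, 85, 0) mm. Axes as the board.
- last: Bystander: teal shoe last lying sole up with a speckled block on it, about 240 x 85 x 96 mm high, loose on the bench. Origin: centre of its underside.
- stack: Bystander: stack of three spare speckled boards, 136 x 188 x 45 mm, loose. Origin: centre of its underside.
- bin: Bystander: yellow open parts bin, 120 x 190 x 85 mm, loose. Origin: centre of its underside.
- tin: Bystander: closed tin, 70 mm diameter, 100 mm high, loose. Origin: centre of its underside.
Mind the look-alikes: they are no part of the job. What is meant by the board is not blue, and is the smaller of those in its own colour.

How it is judged (in metres and radians):
On the way:
1. the board is home against the end stop (within 6 mm) while the platen is still up (more than 0.8 rad open) (y of board_end in the frame of stop between -0.006 and 0.004 m and z of board_end in the frame of stop between -0.005 and 0.005 m and angle between board's own z axis and vertical below 0.06 rad and value of joint platen above 0.8 rad), for 0.2 s.
At the end, for the whole second after the job is handed in: The platen is shut (within 0.04 rad, about 8 mm at its free end) over the board, which lies flat on the bed with its leading end within 6 mm of the end stop, at rest (y of board_end in the frame of stop between -0.006 and 0.004 m and z of board_end in the frame of stop between -0.005 and 0.005 m and angle between board's own z axis and vertical below 0.06 rad and value of joint platen below 0.04 rad and linear speed of board below 0.02 m/s); the robot touches nothing.
It fails at once if the last is pushed or lifted by more than 30 mm or tipped over (distance of last from where it was at the start of the episode above 0.03 m or angle between last's own z axis and vertical above 0.4 rad).
It fails at once if the stack is pushed or lifted by more than 30 mm or tipped over (distance of stack from where it was at the start of the episode above 0.03 m or angle between stack's own z axis and vertical above 0.4 rad).
It fails at once if the bin is pushed or lifted by more than 30 mm or tipped over (distance of bin from where it was at the start of the episode above 0.03 m or angle between bin's own z axis and vertical above 0.4 rad).
It fails at once if the tin is pushed or lifted by more than 30 mm or tipped over (distance of tin from where it was at the start of the episode above 0.03 m or angle between tin's own z axis and vertical above 0.4 rad).
It also fails if it takes over 51 s, if anything falls off the work surface, if the arm or the gripper's body presses on something with over 40 N, if the wrist force passes 120 N, or if a joint passes its speed limit or range.

### The arm

A 7-joint arm with a two-finger parallel gripper is mounted at the origin on the work surface. World frame = base frame: x ahead of the robot, y to its left, z up, the work surface at z = 0. Lengths are in mm, angles in rad, forces in N, time in s.
With the tool pointing down it reaches from about 425 to 975 mm from the base axis. Payload 16.7 kg.
Tool frame: the origin (TCP) lies between the finger pads; the fingertips stand 19 mm ahead of it and the grasp point (between the pads) is the TCP (r.tcp_to_tips is the z of the fingertips in the tool frame, in mm); z points along the fingers, y is the line along which they close (so a half turn about z gives the same grasp; the last joint's range is limited). The gripper opens to 85 mm and grips with 20 to 120 N. Pads are 22 mm wide; open, the fingers measure 114 mm over their backs; the gripper's body (76 mm by 85 mm) begins 54 mm behind the grasp point. The pads swing forward as they close: fully open they stand 13 mm farther back than shut.
Start: joints at [-1.278, 0.426, 0.074, 1.606, -0.034, 1.111, -0.067], TCP at [289.218, 609.861, 250.302] pointing down, gripper open.
Joint ranges: [-2.85, 2.85], [-0.5, 2.14], [-1.23, 1.37], [0.21, 2.46], [-1.02, 4.16], [0.16, 2.05], [-2.73, 2.73]. Speed limits (rad/s): [1.89, 1.89, 2.39, 2.39, 3.01, 3.01, 3.01].

### API

Orientations are given as a rotation vector (axis times angle).
In Python, from workcell import get_obs, snapshot, calibration, order, finder, r gives the robot as it stands.
- The arm moves only by the tool carry_out, never from a script. Its argument "targets" is one flat list of numbers, 5 for each row, row after row: the closure, from 0 (fully open) to 1 (shut), then the shift along the tool's x, y, z in units of 0.3 m (1.0 is 0.3 m), then the turn about the tool's z in units of 90 degrees (1.0 is 90 degrees). In form: [fingers, tx, ty, tz, roll, fingers, tx, ty, tz, roll, ...]. A call has 1 to 5 rows; each row is the pose to reach, as a shift and turn from the pose commanded when the call began, along the tool's axes at that moment; what a row does not reach only later rows make up. A row lasts 1/8 s, in which the tool goes at most 62.5 mm and 10.7 degrees, less where a joint would pass 70% of its speed; a pose out of reach is approached as far as the arm can. A call with a number of a shift or a turn outside -1 to 1 is refused whole. A call with a gripper value outside its range is refused whole. The fingers move at their own pace and stop on an object; the grip force is fixed at half the most. Time passes only in rows, so rows that repeat a pose let the fingers close. It gives the time, the measured TCP pose, the force, the opening and the grip force at its end, in the units of the state.
- get_obs(): the state, without advancing time (a new reading comes with each control period).
- snapshot(name): name is "side" or "top" or "wrist"; returns the picture (400x640x3 uint8, blue, green, red); there is no depth.
- calibration(name): a dict with "mtx" (3x3 intrinsics, pixels), "R" (3x3) and "t" (3): a world point X has camera coordinates R X + t; the wrist camera has in their place "T_tool_cam" (4x4, takes a point from camera to tool coordinates, whose origin is the TCP and whose axes are the flange's). Camera axes: x right, y down, z forward; pixel columns grow to the right and rows downward; lengths in mm; the calibration is good to about 2 mm. A picture is of the moment at which its call begins: read the wrist's pose just before it. calibration takes no time and is no camera call.
- order.close_job(): hands the job in; it is judged then, once.
Trained networks look in the newest picture that a camera, given by its name, has taken for a name from the list of things; names that differ only in an ending like _2 or _b are one class to them, and where a whole thing is asked for, a point or a joint stands for the part that bears it (a point fixed in the world has none). Each returns a list of dicts, best first, with "conf" (0 to 1); they miss things now and then, are a little off and sometimes report something else, mostly with a low value. They report only what shows in the picture. A call takes as long as a camera call. They do not tell look-alikes from the thing itself.
- finder.recognise(query, camera): "centre" ([x, y, z] in mm, in world coordinates, good to about 4 mm: the middle of the surface that is visible of it).
- finder.spot_point(query, camera): "centre" ([x, y, z] in mm, in world coordinates, good to about 4 mm: a listed point, or the origin of a listed thing).
The state is a dict: "time": time; "q": joint angles; "dq": joint speeds; "joint_torque": joint torques, N m; "ee_pos": TCP position; "tcp_rot": TCP orientation; "ft_force": force on the tool from outside, world axes, zero at the start; "torque": the same for the moment, N m; "opening": finger opening in mm; "grip_force": force on a finger pad.
Only numpy, scipy, OpenCV 4.12 (cv2) and the standard library are available. Lean on these libraries where they do the work, as an engineer would, in place of code of your own. Each camera call takes 0.05 s, during which the arm holds its last target. There are 200 camera calls.

## Working session

There is one attempt and no reset: what is moved stays moved. The work goes in short steps, Python scripts to look and compute and a tool call to move; the robot and the scene stay as the last step left them, time stands still between calls to the robot, and variables do not carry over. Pictures are saved under pics/ and viewed, at most 10 in all, crops included, and the job is handed in when it is done.

Besides the shell and the picture viewer there is one more tool, called after ">>>" as a command line: name --argument value ..., lists and objects as JSON in quotes. carry_out: Moves the arm, as the interface text tells. Its arguments: {"type":"object","properties":{"targets":{"type":"array","items":{"type":"number","minimum":-1,"maximum":1}}},"required":["targets"]}

```bash
mkdir -p pics
python3 - <<'E'
from workcell import *
import cv2,numpy as np
a=snapshot("side");b=snapshot("top")
cv2.imwrite("pics/a.png",a);cv2.imwrite("pics/b.png",b)
for c in("side","top"):
  for n in("board","press","last","stack","bin","tin","platen"):
    print(c,n,[(np.round(d["centre"]),round(d["conf"],2)) for d in finder.recognise(n,c)][:3])
  for n in("stop","hinge","platen_top","handle","board","board_end","press"):
    print(c,"pt",n,[(np.round(d["centre"]),round(d["conf"],2)) for d in finder.spot_point(n,c)][:3])
o=get_obs();print(o)
E
```

```text
side board [(array([421., 273.,  10.]), 0.91), (array([ 560., -101.,   61.]), 0.7), (array([ 230., -263.,   24.]), 0.65)]
side press [(array([559.,  79., 123.]), 0.69)]
side last [(array([ 613., -454.,   76.]), 0.6)]
side stack [(array([ 788., -118.,   42.]), 0.96)]
side bin [(array([780., 170.,  40.]), 0.92)]
side tin [(array([571., 453.,  86.]), 0.83)]
side platen [(array([540.,  81., 215.]), 0.75)]
side pt stop [(array([539.,  34.,  48.]), 0.88)]
side pt hinge [(array([535.,  65.,  68.]), 0.66)]
side pt platen_top [(array([533.,  77., 269.]), 0.77), (array([541., -38.,  -2.]), 0.62), (array([536.,  70.,  65.]), 0.48)]
side pt handle [(array([533.,  73., 314.]), 0.87), (array([537.,  65.,  72.]), 0.54)]
side pt board [(array([541., -90.,  46.]), 0.93), (array([ 224., -268.,    3.]), 0.89), (array([411., 265.,  -3.]), 0.7)]
side pt board_end [(array([ 279., -377.,   -0.]), 0.89), (array([445., 185.,  -2.]), 0.82), (array([539.,  -2.,  44.]), 0.64)]
side pt press [(array([539., -40.,  -3.]), 0.87)]
top board [(array([415., 264.,  13.]), 0.84), (array([544., -89.,  63.]), 0.73), (arra
[... 931 characters left out ...]
  2.]), 0.82)]
{'time': 1.5, 'q': array([-1.27752115,  0.42611187,  0.07390926,  1.60599857, -0.0340859 ,
        1.11078417, -0.06708276]), 'dq': array([ 0.0001024 ,  0.00019739,  0.00101762,  0.00014384, -0.00105434,
        0.0010963 ,  0.00039815]), 'joint_torque': array([-2.43575187e-05, -9.49515653e+01,  3.75710025e+00, -4.63894093e+01,
        1.90745678e-02,  2.37154643e-03,  2.27067414e-05]), 'ee_pos': array([289.21665191, 609.86817914, 250.29477729]), 'tcp_rot': array([-6.89902927e-01, -3.06488269e+00,  6.31983750e-05]), 'ft_force': array([0.44907459, 0.14007633, 0.10240363]), 'torque': array([-0.04664415, -0.01265605,  0.02283433]), 'grip_force': 0.0, 'opening': 85.53896343482474}
```

View pics/a.png

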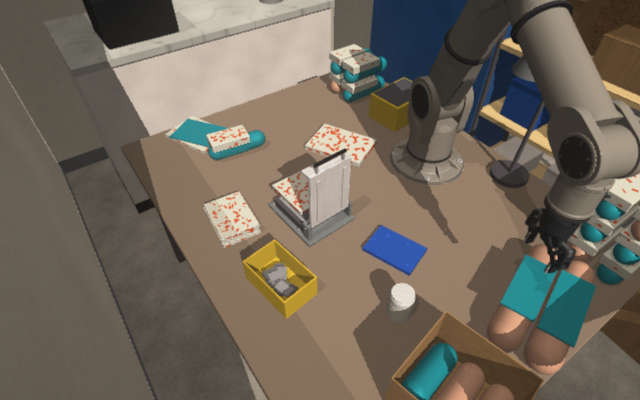

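View pics/b.png

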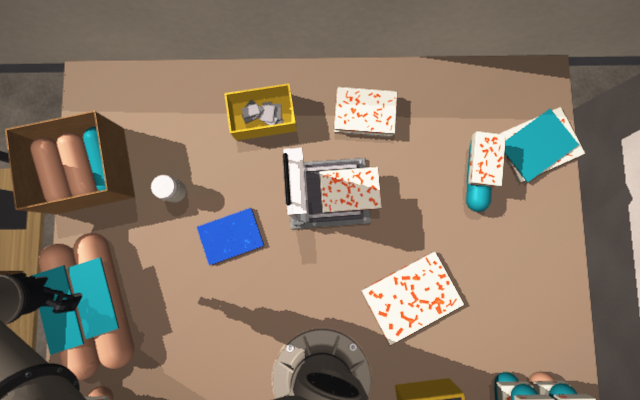

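Candidates that could be taken for the board:
- Board in the press: top (350,189), side (293,188).
- Large cream board on the bench: top (412,298).
- Stack: top (365,110).
- Block on the last: top (487,155).
- Blue board: top (230,237).

I choose the one lying in the press. I'll check it in a close crop with the model overlaid.

```bash
cat > h.py <<'E'
from workcell import *
import cv2,numpy as np
from scipy.spatial.transform import Rotation as Ro
P0=np.array([540.,-39.,0]);YAW=0.045
def w(p): # press->world
    return P0+Ro.from_euler('z',YAW).apply(p)
def proj(c,X):
    k=calibration(c);return cv2.projectPoints(np.float64(X).reshape(-1,1,3),cv2.Rodrigues(k["R"])[0],np.float64(k["t"]),k["mtx"],None)[0][:,0]
def to(*goals):
    "rows from the present pose for goals (press-frame x,y,z of TCP, or None); tool x along press y"
    o=get_obs();R=Ro.from_rotvec(o["tcp_rot"])
    tx=R.apply([1,0,0]);roll=np.degrees(np.arctan2(tx[1],tx[0]))-np.degrees(YAW)-90
    print("t",round(o["time"],2),"tcp press",Ro.from_euler('z',-YAW).apply(o["ee_pos"]-P0).round(1),"F",o["ft_force"].round(1),"roll units",round(roll/90,3))
    for g in goals: print(g,(R.inv().apply(w(g)-o["ee_pos"])/300).round(3))
E
python3 - <<'E'
from h import *
s=4
ims=[]
for c,(x,y) in(("top",(275,140)),("side",(255,140))):
    im=cv2.imread("pics/b.png" if c=="top" else "pics/a.png")[y:y+110,x:x+120]
    im=cv2.resize(im,None,fx=s*.82,fy=s*.82,interpolation=cv2.INTER_CUBIC)
    for pts,col in(([(-100,-108,0),(100,-108,0),(100,132,0),(-100,132,0)],(0,255,0)),([(-64,-85,53),(64,-85,53),(64,75,53),(-64,75,53)],(255,0,0)),([(-60,-135,60),(60,-135,60),(60,35,60),(-60,35,60)],(255,0,255)),([(-87,105,78),(87,105,78)],(0,255,255))):
        q=(proj(c,[w(p) for p in pts])-[x,y])*s*.82
        cv2.polylines(im,[np.int32(q)],True,col,1)
    ims.append(im)
cv2.imwrite("pics/c.png",np.hstack(ims));to()
E
```

```text
t 1.5 tcp press [-221.3  659.5  250.3] F [0.4 0.1 0.1] roll units 0.689
```

View pics/c.png

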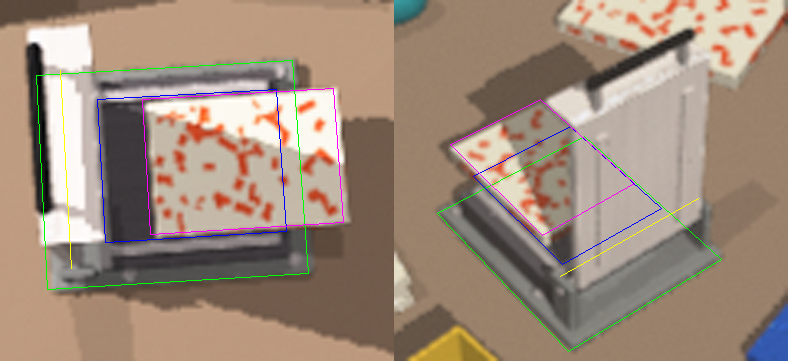

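The crop shows the chosen board on the bed between the guides. It is the small cream-and-orange one, and its outer end is near crop (342,155), about 43 mm out. The overlay fits the press, so I start moving, first up and across.

```bash
python3 -c "
from h import *
to((-180,420,450),(-100,150,450),(0,-200,450),(0,-200,54))"
```

```text
t 1.5 tcp press [-221.3  659.5  250.3] F [0.4 0.1 0.1] roll units 0.689
(-180, 420, 450) [-0.496 -0.641 -0.666]
(-100, 150, 450) [-1.153 -1.311 -0.666]
(0, -200, 450) [-1.995 -2.185 -0.666]
(0, -200, 54) [-1.995 -2.185  0.654]
```

>>> carry_out --targets '[0.5, -0.08, -0.1, -0.15, 0.1, 0.5, -0.18, -0.23, -0.3, 0.2, 0.5, -0.28, -0.37, -0.43, 0.32, 0.5, -0.39, -0.5, -0.55, 0.44, 0.5, -0.5, -0.64, -0.67, 0.55]'

```text
time: 2.12
ee_pos: [341.2, 377.0, 448.1]
tcp_rot: [-1.917, -2.488, -0.001]
ft_force: [-0.2, -0.2, -0.1]
opening: 42.8
grip_force: 0.0
```

```bash
python3 -c "
from h import *
to((-100,150,450),(0,-200,450),(0,-200,54))"
```

```text
t 2.12 tcp press [-179.9  424.5  448.1] F [-0.2 -0.2 -0.1] roll units 0.136
(-100, 150, 450) [-0.951  0.067 -0.007]
(0, -200, 450) [-2.162  0.146 -0.008]
(0, -200, 54) [-2.162  0.146  1.312]
```

>>> carry_out --targets '[0.5, -0.18, 0.01, 0, 0.07, 0.5, -0.38, 0.03, 0, 0.139, 0.5, -0.57, 0.04, 0, 0.139, 0.5, -0.76, 0.055, 0, 0.139, 0.5, -0.95, 0.067, 0, 0.139]'

```text
time: 2.75
ee_pos: [435.0, 106.9, 446.9]
tcp_rot: [-2.17, -2.271, -0.002]
ft_force: [0.4, 0.7, 0.3]
opening: 42.7
grip_force: 0.0
```

```bash
python3 -c "
from h import *
to((0,-200,450),(0,-200,54))"
```

```text
t 2.75 tcp press [-98.3 150.5 446.9] F [0.4 0.7 0.3] roll units 0.0
(0, -200, 450) [-1.168  0.327 -0.011]
(0, -200, 54) [-1.17   0.326  1.309]
```

>>> carry_out --targets '[0.5, -0.2, 0.06, 0, 0, 0.5, -0.4, 0.12, 0, 0, 0.5, -0.6, 0.18, 0, 0, 0.5, -0.8, 0.25, 0, 0, 0.5, -1.0, 0.326, 0, 0]'

```text
time: 3.38
ee_pos: [545.4, -185.0, 447.5]
tcp_rot: [2.168, 2.272, 0.003]
ft_force: [0.5, 1.4, 0.4]
opening: 42.7
grip_force: 0.0
```

>>> carry_out --targets '[0.5, -0.1, 0, 0.15, 0, 0.5, -0.17, 0, 0.35, 0, 0.5, -0.17, 0, 0.55, 0, 0.5, -0.17, 0, 0.75, 0, 0.5, -0.17, 0, 0.9, 0]'

```text
time: 4.0
ee_pos: [546.5, -234.1, 174.3]
tcp_rot: [-2.169, -2.271, 0.001]
ft_force: [1.5, 0.0, 0.2]
opening: 42.2
grip_force: 0.0
```

Run:
```python
from h import *
to((0,-200,54),(0,-165,54))
b=snapshot("wrist");cv2.imwrite("pics/d.png",b)
for n in("board","board_end","stop","press","hinge"):
    print(n,[(Ro.from_euler('z',-YAW).apply(d["centre"]-P0).round(),round(d["conf"],2)) for c in("top","side","wrist") for d in finder.spot_point(n,c)[:2]])
```

```text
t 4.0 tcp press [  -2.3 -195.2  174.3] F [1.5 0.  0.2] roll units 0.0
(0, -200, 54) [-0.016  0.008  0.401]
(0, -165, 54) [0.101 0.008 0.401]
board [(array([  1., -47.,  48.]), 0.92), (array([-321., -214.,   -2.]), 0.67), (array([ -1., -51.,  46.]), 0.93), (array([-326., -215.,    3.]), 0.89), (array([-322., -218.,    2.]), 0.85), (array([  1., -55.,  43.]), 0.72)]
board_end [(array([-95., 229.,   0.]), 0.72), (array([-0., 33., 47.]), 0.7), (array([-276., -326.,   -0.]), 0.89), (array([-85., 228.,  -2.]), 0.82), (array([-275., -323.,   -4.]), 0.72)]
stop [(array([-7., 79., 47.]), 0.59), (array([ -1., 100.,  66.]), 0.23), (array([ 2., 73., 48.]), 0.88)]
press [(array([2., 1., 2.]), 0.82), (array([-1., -1., -3.]), 0.87)]
hinge [(array([  0., 103.,  68.]), 0.84), (array([250., 195.,  -0.]), 0.33), (array([ -1., 104.,  68.]), 0.66)]
```

View pics/d.png

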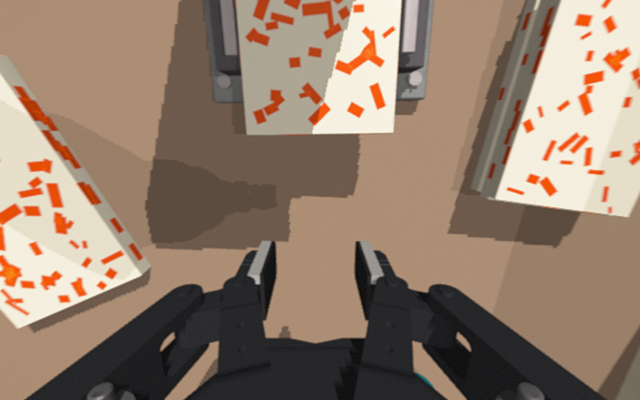

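The wrist picture shows the board's outer end at row 132, columns 246–394. It is square to the fingers (265 and 365) and centred on them. Next I descend and push.

>>> carry_out --targets '[0.5, 0, 0.008, 0.15, 0, 0.5, 0, 0.008, 0.3, 0, 0.5, 0, 0.008, 0.4, 0, 0.5, 0.04, 0.008, 0.4, 0, 0.5, 0.08, 0.008, 0.4, 0]'

```text
time: 5.42
ee_pos: [548.8, -209.8, 57.6]
tcp_rot: [2.17, 2.271, 0.0]
ft_force: [0.7, 0.7, -1.0]
opening: 42.8
grip_force: 0.0
```

```bash
python3 -c "
from h import *
to((0,-140,54),(0,-115,54),(0,-106,54))"
```

```text
t 5.42 tcp press [   1.1 -171.    57.6] F [ 0.7  0.7 -1. ] roll units 0.0
(0, -140, 54) [ 0.103 -0.004  0.012]
(0, -115, 54) [ 0.187 -0.004  0.012]
(0, -106, 54) [ 0.217 -0.004  0.012]
```

>>> carry_out --targets '[0.5, 0.04, -0.003, 0.01, 0, 0.5, 0.08, -0.003, 0.01, 0, 0.5, 0.11, -0.003, 0.01, 0, 0.5, 0.14, -0.003, 0.01, 0, 0.5, 0.17, -0.003, 0.01, 0]'

```text
time: 6.05
ee_pos: [545.4, -159.1, 53.9]
tcp_rot: [2.17, 2.271, 0.0]
ft_force: [0.9, -2.8, 1.8]
opening: 42.6
grip_force: 1.4
```

>>> carry_out --targets '[0.5, 0.01, 0, 0, 0, 0.5, 0.02, 0, 0, 0]'

```text
time: 6.3
ee_pos: [544.9, -153.4, 53.7]
tcp_rot: [2.17, 2.271, -0.0]
ft_force: [-0.4, -2.4, 1.7]
opening: 42.1
grip_force: 1.2
```

Run:
```python
from h import *
to((0,-106,54))
b=snapshot("wrist");t=snapshot("top")[120:250,250:410];t=cv2.resize(t,(492,400),interpolation=cv2.INTER_CUBIC)
cv2.imwrite("pics/e.png",np.hstack([cv2.resize(b[:,140:500],(300,400)),t]))
for n in("board","board_end"):
    print(n,[(Ro.from_euler('z',-YAW).apply(d["centre"]-P0).round(),round(d["conf"],2)) for c in("top","wrist") for d in finder.spot_point(n,c)[:3]])
```

```text
t 6.3 tcp press [  -0.2 -114.5   53.7] F [-0.4 -2.4  1.7] roll units 0.0
(0, -106, 54) [ 0.028  0.001 -0.001]
board [(array([-324., -217.,   -1.]), 0.7), (array([  4., -16.,  48.]), 0.6), (array([  4., -22.,  48.]), 0.89)]
board_end [(array([-277., -325.,   -4.]), 0.97), (array([-94., 228.,  -3.]), 0.91), (array([ 1., 70., 47.]), 0.84)]
```

View pics/e.png

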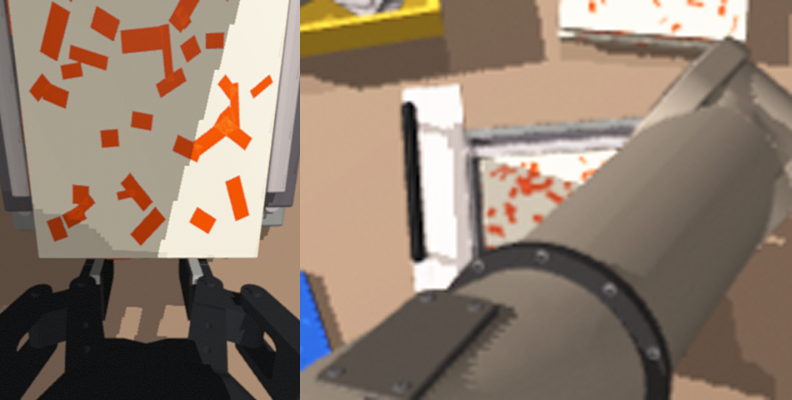

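The pads are on the board's end (row 258) and it has nearly reached the stop, with push force still at sliding level (2.4 N). I creep forward until the force rises.

>>> carry_out --targets '[0.5, 0.006, 0, 0, 0, 0.5, 0.012, 0, 0, 0]'

```text
time: 6.85
ee_pos: [544.7, -149.8, 53.6]
tcp_rot: [-2.17, -2.271, 0.0]
ft_force: [0.3, -1.3, -1.1]
opening: 42.7
grip_force: 0.6
```

>>> carry_out --targets '[0.5, 0.004, 0, 0, 0, 0.5, 0.008, 0, 0, 0]'

```text
time: 7.1
ee_pos: [544.7, -147.3, 53.7]
tcp_rot: [2.17, 2.272, -0.0]
ft_force: [1.1, -1.6, -1.2]
opening: 42.5
grip_force: 0.6
```

>>> carry_out --targets '[0.5, 0.004, 0, 0, 0, 0.5, 0.008, 0, 0, 0]'

```text
time: 7.35
ee_pos: [544.9, -145.8, 53.9]
tcp_rot: [2.169, 2.27, -0.001]
ft_force: [2.3, -10.0, -1.4]
opening: 42.6
grip_force: 4.9
```

>>> carry_out --targets '[0.5, 0.004, 0, 0, 0, 0.5, 0.004, 0, 0, 0]'

```text
time: 7.6
ee_pos: [545.2, -145.8, 54.2]
tcp_rot: [2.169, 2.268, -0.001]
ft_force: [3.1, -12.3, -1.7]
opening: 42.7
grip_force: 6.0
```

```bash
python3 -c "
from h import *
to((0,-106,54),(0,-200,54))
snapshot('wrist')
for n in ('board','board_end'): print([(Ro.from_euler('z',-YAW).apply(d['centre']-P0).round(),round(d['conf'],2)) for d in finder.spot_point(n,'wrist')[:3]])"
```

```text
t 7.6 tcp press [   0.4 -106.9   54.2] F [  3.1 -12.3  -1.7] roll units -0.0
(0, -106, 54) [ 0.003 -0.001  0.001]
(0, -200, 54) [-0.31  -0.001  0.002]
[(array([  2., -11.,  44.]), 0.57)]
[]
```

Home: the TCP has stalled at press y −106.9, which puts the board's end at about −96, with 12 N on it. I back off and go up and over behind the platen.

>>> carry_out --targets '[0.5, -0.08, 0, 0, 0, 0.5, -0.2, 0, -0.1, 0, 1, -0.25, 0, -0.3, 0, 1, -0.25, 0, -0.5, 0, 1, -0.25, 0, -0.7, 0]'

```text
time: 8.38
ee_pos: [547.6, -218.8, 265.6]
tcp_rot: [-2.171, -2.271, 0.0]
ft_force: [0.6, 0.9, 0.2]
opening: -0.1
grip_force: 0.0
```

>>> carry_out --targets '[1, 0, 0, -0.2, 0, 1, 0, 0, -0.4, 0, 1, 0, 0, -0.58, 0, 1, 0.05, 0, -0.65, 0, 1, 0.2, 0, -0.65, 0]'

```text
time: 9.0
ee_pos: [545.1, -160.3, 460.4]
tcp_rot: [2.173, 2.266, 0.002]
ft_force: [0.1, 0.4, -1.1]
opening: -0.1
grip_force: 0.0
```

```bash
python3 -c "
from h import *
to((0,195,450))
snapshot('top');snapshot('side')
for c in('top','side'):
  for n in ('board','board_end','platen_top','handle','hinge'): print(c,n,[(Ro.from_euler('z',-YAW).apply(d['centre']-P0).round(),round(d['conf'],2)) for d in finder.spot_point(n,c)[:2]])"
```

```text
t 9.0 tcp press [-4.000e-01 -1.214e+02  4.604e+02] F [ 0.1  0.4 -1.1] roll units -0.002
(0, 195, 450) [ 1.055 -0.002  0.034]
top board [(array([-109.,  307.,   -2.]), 0.7)]
top board_end [(array([-93., 230.,  -3.]), 0.86), (array([-0., 72., 46.]), 0.64)]
top platen_top [(array([ -2., 116., 266.]), 0.76), (array([ -7., 107., 313.]), 0.63)]
top handle [(array([ -7., 107., 318.]), 0.61)]
top hinge [(array([ -1., 104.,  69.]), 0.69)]
side board [(array([-322., -212.,    6.]), 0.95), (array([ 2., -8., 45.]), 0.88)]
side board_end [(array([-88., 229.,  -1.]), 0.78), (array([ 0., 78., 48.]), 0.73)]
side platen_top [(array([ -0., 114., 265.]), 0.89)]
side handle [(array([ -3., 112., 312.]), 0.97)]
side hinge [(array([ -2., 107.,  69.]), 0.6)]
```

>>> carry_out --targets '[1, 0.2, 0, 0, 0, 1, 0.4, 0, 0, 0, 1, 0.6, 0, 0, 0, 1, 0.8, 0, 0, 0, 1, 1.0, 0, 0, 0]'

```text
time: 10.22
ee_pos: [531.2, 142.6, 458.9]
tcp_rot: [-2.17, -2.271, -0.001]
ft_force: [1.5, 0.1, -0.1]
opening: -0.0
grip_force: 0.0
```

>>> carry_out --targets '[1, 0.05, 0, 0.1, 0, 1, 0.05, 0, 0.25, 0, 1, 0.05, 0, 0.4, 0, 1, 0.05, 0, 0.53, 0, 1, 0.05, 0, 0.53, 0]'

```text
time: 10.85
ee_pos: [529.8, 155.3, 297.9]
tcp_rot: [-2.171, -2.27, 0.007]
ft_force: [0.0, -0.4, 1.5]
opening: 0.2
grip_force: 0.0
```

```bash
cat >> h.py <<'E'
def arc(ths,rad=200,off=11,press=0):
    "TCP goals (press frame): shut fingers' -y lower edge on the outer face at radius rad"
    g=[]
    for t in ths:
        c,s=np.cos(t),np.sin(t)
        y=105-rad*c+13*s; z=66+rad*s+13*c
        g.append((0,round(y+off*s,1),round(z+19,1)))  # edge contact when tilted, whole tip when flat
    to(*g)
E
python3 -c "
from h import *
arc([1.57,1.4,1.25,1.1,.95])"
```

```text
t 10.85 tcp press [ -1.4 194.5 297.9] F [ 0.  -0.4  1.5] roll units -0.0
(0, np.float64(128.8), np.float64(285.0)) [-0.219  0.005  0.043]
(0, np.float64(94.7), np.float64(284.3)) [-0.333  0.005  0.046]
(0, np.float64(64.7), np.float64(278.9)) [-0.433  0.005  0.064]
(0, np.float64(35.7), np.float64(269.1)) [-0.529  0.005  0.097]
(0, np.float64(8.2), np.float64(255.2)) [-0.621  0.005  0.144]
```

>>> carry_out --targets '[1, -0.1, 0.005, 0.04, 0, 1, -0.18, 0.005, 0.043, 0, 1, -0.22, 0.005, 0.043, 0, 1, -0.28, 0.005, 0.045, 0, 1, -0.333, 0.005, 0.046, 0]'

```text
time: 11.48
ee_pos: [537.7, 56.8, 287.1]
tcp_rot: [2.169, 2.273, 0.004]
ft_force: [1.4, 5.6, -2.4]
opening: -0.2
grip_force: 2.4
```

```bash
python3 -c "
from h import *
arc([1.3,1.2,1.1,1.0,.9,.8])"
```

```text
t 11.47 tcp press [  2.   95.8 287.1] F [ 1.4  5.6 -2.4] roll units 0.001
(0, np.float64(74.6), np.float64(281.2)) [-0.071 -0.007  0.019]
(0, np.float64(54.9), np.float64(276.1)) [-0.136 -0.007  0.036]
(0, np.float64(35.7), np.float64(269.1)) [-0.2   -0.007  0.06 ]
(0, np.float64(17.1), np.float64(260.3)) [-0.263 -0.007  0.089]
(0, np.float64(-0.5), np.float64(249.7)) [-0.321 -0.008  0.124]
(0, np.float64(-17.1), np.float64(237.5)) [-0.377 -0.008  0.165]
```

Contact at about 5.6 N, as expected, and the platen is turning. I follow the arc.

>>> carry_out --targets '[1, -0.07, -0.005, 0.019, 0, 1, -0.136, -0.005, 0.036, 0, 1, -0.2, -0.005, 0.06, 0, 1, -0.263, -0.005, 0.089, 0, 1, -0.321, -0.005, 0.124, 0]'

```text
time: 12.1
ee_pos: [540.9, -39.9, 249.6]
tcp_rot: [2.168, 2.272, 0.003]
ft_force: [0.8, 4.3, -0.2]
opening: 0.2
grip_force: 1.7
```

```bash
python3 -c "
from h import *
arc([.8,.7,.6,.5,.4,.3])"
```

```text
t 12.1 tcp press [  0.9  -0.9 249.6] F [ 0.8  4.3 -0.2] roll units 0.001
(0, np.float64(-17.1), np.float64(237.5)) [-0.054 -0.003  0.04 ]
(0, np.float64(-32.5), np.float64(223.8)) [-0.105 -0.003  0.086]
(0, np.float64(-46.5), np.float64(208.7)) [-0.152 -0.003  0.136]
(0, np.float64(-59.0), np.float64(192.3)) [-0.194 -0.004  0.191]
(0, np.float64(-69.9), np.float64(174.9)) [-0.23  -0.004  0.249]
(0, np.float64(-79.0), np.float64(156.5)) [-0.26  -0.004  0.31 ]
```

>>> carry_out --targets '[1, -0.054, -0.003, 0.04, 0, 1, -0.105, -0.003, 0.086, 0, 1, -0.152, -0.003, 0.136, 0, 1, -0.194, -0.003, 0.191, 0, 1, -0.23, -0.003, 0.249, 0]'

```text
time: 12.72
ee_pos: [543.0, -108.9, 174.4]
tcp_rot: [2.169, 2.272, 0.002]
ft_force: [0.9, 2.1, 1.6]
opening: -0.5
grip_force: 1.1
```

Run:
```python
from h import *
arc([.3,.2,.12,.06,0.03,0])
t=snapshot("side")[120:260,240:400];cv2.imwrite("pics/f.png",cv2.resize(t,None,fx=4,fy=4,interpolation=cv2.INTER_CUBIC))
```

```text
t 12.72 tcp press [ -0.2 -70.  174.4] F [0.9 2.1 1.6] roll units 0.001
(0, np.float64(-79.0), np.float64(156.5)) [-0.03   0.001  0.06 ]
(0, np.float64(-86.2), np.float64(137.5)) [-0.054  0.     0.123]
(0, np.float64(-90.7), np.float64(121.8)) [-0.069  0.     0.175]
(0, np.float64(-93.2), np.float64(110.0)) [-0.077  0.     0.214]
(0, np.float64(-94.2), np.float64(104.0)) [-0.081  0.     0.234]
(0, np.float64(-95.0), np.float64(98.0)) [-0.084  0.     0.254]
```

View pics/f.png

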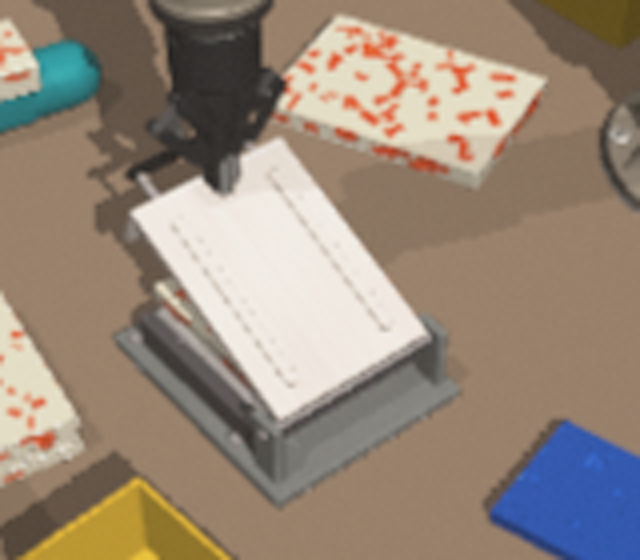

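The shut fingertips (225,190) press the platen near its free end, between the rib lines, and it is about 0.4 rad open. I continue down.

>>> carry_out --targets '[1, -0.03, 0, 0.06, 0, 1, -0.054, 0, 0.123, 0, 1, -0.069, 0, 0.175, 0, 1, -0.077, 0, 0.214, 0, 1, -0.079, 0, 0.228, 0]'

```text
time: 13.4
ee_pos: [542.9, -132.9, 105.0]
tcp_rot: [-2.17, -2.271, 0.001]
ft_force: [-1.0, 1.3, 1.8]
opening: -0.1
grip_force: 0.9
```

>>> carry_out --targets '[1, -0.002, 0, 0.008, 0, 1, -0.003, 0, 0.014, 0]'

```text
time: 13.65
ee_pos: [543.2, -133.6, 101.6]
tcp_rot: [2.17, 2.272, 0.0]
ft_force: [-1.0, 0.4, 2.4]
opening: 0.0
grip_force: 0.9
```

>>> carry_out --targets '[1, 0, 0, 0.005, 0, 1, 0, 0, 0.01, 0]'

```text
time: 13.9
ee_pos: [543.2, -133.8, 98.5]
tcp_rot: [2.17, 2.271, 0.0]
ft_force: [-0.1, -1.0, 2.8]
opening: -0.1
grip_force: 1.0
```

>>> carry_out --targets '[1, 0, 0, 0.005, 0, 1, 0, 0, 0.008, 0]'

```text
time: 14.15
ee_pos: [543.5, -133.9, 97.7]
tcp_rot: [-2.17, -2.271, -0.003]
ft_force: [-18.4, 5.7, 57.1]
opening: -0.1
grip_force: 28.4
```

>>> carry_out --targets '[1, 0, 0, 0.004, 0, 1, 0, 0, 0.007, 0]'

```text
time: 14.4
ee_pos: [543.6, -134.0, 97.3]
tcp_rot: [-2.171, -2.27, -0.006]
ft_force: [-30.3, 11.1, 99.8]
opening: 0.0
grip_force: 50.1
```

Force has jumped and the TCP has stopped at z 97.5 mm, about where the shut platen should stop it, so this is the hard stop. I retract straight up.

>>> carry_out --targets '[1, 0, 0, -0.03, 0, 1, 0, 0, -0.15, 0, 1, 0, 0, -0.35, 0, 1, 0, 0, -0.55, 0, 1, 0, 0, -0.75, 0]'

```text
time: 15.02
ee_pos: [542.9, -133.7, 320.8]
tcp_rot: [2.17, 2.271, 0.0]
ft_force: [0.8, 1.3, 0.2]
opening: -0.2
grip_force: 0.0
```

>>> carry_out --targets '[1, 0.15, 0.1, -0.1, 0, 1, 0.35, 0.15, -0.2, 0, 1, 0.55, 0.2, -0.2, 0, 1, 0.75, 0.3, -0.2, 0, 1, 0.95, 0.3, -0.2, 0]'

```text
time: 15.65
ee_pos: [620.7, 150.9, 378.6]
tcp_rot: [2.17, 2.271, -0.0]
ft_force: [0.2, -0.3, 0.8]
opening: 0.2
grip_force: 0.0
```

Run:
```python
from h import *
to()
s=snapshot("side")[120:260,240:400];t=snapshot("top")[130:250,265:400]
cv2.imwrite("pics/g.png",np.hstack([cv2.resize(s,(400,350)),cv2.resize(t,(394,350))]))
for c in('top','side'):
  for n in ('board','board_end','platen_top','handle'): print(c,n,[(Ro.from_euler('z',-YAW).apply(d['centre']-P0).round(),round(d['conf'],2)) for d in finder.spot_point(n,c)[:2]])
```

```text
t 15.65 tcp press [ 89.2 186.1 378.6] F [ 0.2 -0.3  0.8] roll units 0.0
top board [(array([-324., -214.,    1.]), 0.62), (array([-112.,  310.,   -1.]), 0.57)]
top board_end [(array([-92., 229.,  -3.]), 0.93), (array([-278., -324.,   -2.]), 0.72)]
top platen_top [(array([  3., -96.,  82.]), 0.56)]
top handle [(array([  -2., -146.,   73.]), 0.91)]
side board [(array([-115.,  312.,   -2.]), 0.78), (array([-321., -216.,    6.]), 0.64)]
side board_end [(array([-88., 228.,  -2.]), 0.57)]
side platen_top [(array([  3., -96.,  81.]), 0.89)]
side handle [(array([  33., -445.,   -0.]), 0.71), (array([   0., -141.,   73.]), 0.59)]
```

View pics/g.png

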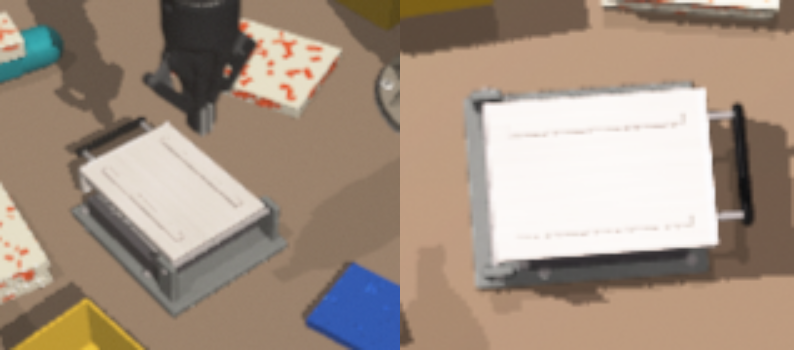

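The platen lies level over the board (left view near (170,190), right view near (600,170)). `platen_top` reads z ≈ 81 against 79 when shut, and the arm is clear. I hand the job in.

```bash
python3 -c "
from workcell import *
print(order.close_job())"
```

```text
the job is handed in; nothing more can be done
None
```

The board was pushed home against the end stop with the platen up, the platen was then swung shut onto its hard stop, and the job was handed in with the arm clear at about 16 s; no verdict came back, and the final press-down peaked near 100 N at the wrist (limit 120 N).

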